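Close the lint filter pot

ROBOT

A 6-joint arm with a two-finger parallel gripper is mounted at the origin on the work surface. World frame = base frame: x ahead of the robot, y to its left, z up, the work surface at z = 0. Lengths are in mm, angles in degrees, forces in N, time in s.
With the tool pointing down it reaches from about 350 to 850 mm from the base axis. Payload 8.1 kg.
Tool frame: the origin (TCP) lies at the very end of the fingers, on their centre line; the grasp point (between the pads) lies 19 mm behind it; z points along the fingers, y is the line along which they close (so a half turn about z gives the same grasp; the last joint's range is limited). The gripper opens to 85 mm and grips with 20 to 120 N. Pads are 22 mm wide; open, the fingers measure 114 mm over their backs; the gripper's body (76 mm by 85 mm) begins 54 mm behind the grasp point. The pads swing forward as they close: fully open they stand 13 mm farther back than shut.
Start: joints at [65.867, 7.471, 85.268, -0, 87.261, -4.893], TCP at [197.693, 566.5, 231.292] pointing down, gripper open.
Joint ranges: [-169.43, 169.43], [-51.17, 129.36], [1.28, 143.12], [-76.62, 256.62], [0, 156.53], [-152.29, 152.29]. Speed limits (degrees/s): [136.94, 136.94, 159.86, 180, 180, 180].

INTERFACE

Orientations are given as [roll, pitch, yaw] about the fixed x, y, z axes, in that order (R = Rz(yaw) Ry(pitch) Rx(roll)).
In Python, from bench import sense, eyes, job, models gives the robot as it stands. The module is installed in compiled form; this text tells all that it offers.
- The arm moves only by the tool apply_moves, never from a script. Its argument "rows" is a list of rows, each a list of 6 numbers: the shift along the tool's x, y, z in mm, then the turn, a rotation vector about the tool's x, y, z in rad. In form: [[dx, dy, dz, rx, ry, rz], ...]. A call has exactly 5 rows; each row shifts and turns the commanded pose from where the row before left it, along the tool's axes as they then stand; what a row does not reach is not made up. A row lasts 1/8 s, in which the tool goes at most 62.5 mm and 10.7 degrees, less where a joint would pass 70% of its speed; a pose out of reach is approached as far as the arm can. A call is refused whole if a number of a shift passes 62.5 or a number of a turn 0.188, either way. A call with a gripper value outside its range is refused whole. "fingers" is the finger opening in mm, from 0 to 85.4, set as the call begins (left out, the last holds). The fingers move at their own pace and stop on an object; "grip_force" is the grip in N (left out, the last holds). Time passes only in rows, so rows that do not move let the fingers close, or fill a call up. It gives the time, the measured TCP pose, the force, the opening and the grip force at its end, in the units of the state.
- sense(): the state, without advancing time (a new reading comes with each control period).
- eyes.snapshot(name): name is "side" or "top"; returns (picture, depth): 400x640x3 uint8, red, green, blue; 400x640 float32, mm along the optical axis (not along the pixel's ray), 0 where there is no reading.
- eyes.get_calibration(name): a dict with "intrinsics" (3x3 intrinsics, pixels), "R" (3x3) and "t" (3): a world point X has camera coordinates R X + t. Camera axes: x right, y down, z forward; pixel columns grow to the right and rows downward; lengths in mm; the calibration is good to about 2 mm. A picture is of the moment at which its call begins. get_calibration takes no time and is no camera call.
- job.hand_in(): hands the job in; it is judged then, once.
Trained networks look in the newest picture that a camera, given by its name, has taken for a name from the list of things; names that differ only in an ending like _2 or _b are one class to them, and where a whole thing is asked for, a point or a joint stands for the part that bears it (a point fixed in the world has none). Each returns a list of dicts, best first, with "confidence" (0 to 1); they miss things now and then, are a little off and sometimes report something else, mostly with a low value. They report only what shows in the picture. A call takes as long as a camera call. They do not tell look-alikes from the thing itself.
- models.boxes_of(name, camera): "xyz" ([x, y, z] in mm, in world coordinates, good to about 4 mm: the middle of the surface that is visible of it).
- models.cut_out(name, camera): "pixels" (400x640 bool, what is visible of it).
- models.place_of(name, camera): "xyz" ([x, y, z] in mm, in world coordinates, good to about 4 mm: a listed point, or the origin of a listed thing).
The state is a dict: "time": time; "joint_pos": joint angles; "qd": joint speeds; "joint_efforts": joint torques, N m; "tool_pos": TCP position; "tcp_rot": TCP orientation; "ft_force": force on the tool from outside, world axes, zero at the start; "wrist_torque": the same for the moment, N m; "finger_gap": finger opening in mm; "grip_force": force on a finger pad.
Only numpy, scipy, OpenCV 4.12 (cv2) and the standard library are available. Lean on these libraries where they do the work, as an engineer would, in place of code of your own. Each camera call takes 0.05 s, during which the arm holds its last target. There are 200 camera calls.

TASK

Close the blue-collared lint filter pot on the bench: pick up its orange cap, set it in the collar so that its two lugs drop into the two slots, press it down against the spring and turn it a quarter turn clockwise (seen from above) so that it springs up into its lock notches, then let go. Leave the white bottle, the jar and the spirit level where they stand.

Things in the scene. Friction and masses are not known exactly. Their poses are not given: they have to be found in the camera images.
- cap_mid (a point): Orange cap, 60 mm tall, 0.2-0.3 kg, right way up on a 4 mm mat. Point on its axis, 30 mm above its underside; z up, x along the grip bar. Bar: 84 mm long (x), 24 thick (y), 36 tall, flat sides; pinch it across y. It stands on a disc 108 mm wide, 7 thick, whose top is 6 mm below this point. Yellow ticks on the disc stand over the lugs. A half turn gives the same cap.
- cap_foot (a point): Centre of the cap's underside, axes as cap_mid. Under the disc is a black plug, 76 mm in diameter and 17 mm long, its lower 8 mm tapering to 66 mm. At its lower end two lugs, flush with the underside, stick out along +x and -x to 50 mm from the axis; each is 16 mm wide and 6 mm thick.
- pot_mouth (a point): Centre of the fixed pot's mouth, at rim height, 120 mm above the bench; z up, y along the two brass pipe stubs. Blue collar 132 mm outside; its lip leaves a bore 84 mm wide, with two opposite slots 27 mm wide for the lugs. The collar's angle is NOT reported: the slots lie along the pot's y axis only to within 0.45 rad; feel for them, or look: yellow rim marks = slots, red = notches.
- pot: The pot's foot: origin on the bench under the mouth, axes as pot_mouth; stubs reach 98 mm out, 71 mm up. Feel: lugs on the lip: cap's underside level with the rim. Lined up within about 0.1 rad it drops 6 mm onto the white sprung cartridge, which pushes back with 3.5 N + 0.5 N per mm more. Pressed to 14-17 mm below the rim (at 17 the disc rests on the collar) the cap can turn, only clockwise.
- pot_lock (a point): Where cap_foot is once locked: on the pot's axis, 10 mm below the rim, axes as pot_mouth. From mid slot to mid notch is a quarter turn (1.57 rad, play 0.12 either way, then a fixed stop). Let up there, the cap rises into the notches and stays, 10 mm down. Let up short of them it stays 14 mm down, not locked; over the slots it springs back to 6 mm down.
- detergent_mid (a point): White bottle with a blue cap, 68 mm in diameter, 170 mm tall, upright on the bench; point half-way up its axis. Leave alone.
- jar_mid (a point): Jar with a steel lid, 70 mm in diameter, 90 mm tall, upright on the bench; point half-way up its axis. Leave alone.
- level_mid (a point): Black spirit level with red and green inserts, 45 x 240 x 22 mm, lying on the bench, long along its y; point at its centre. Leave alone.
Things that resemble listed ones, but are neither listed nor needed, are in the scene too. There is more than one size of the part that bears cap_mid; the job needs the largest. There is more than one size of the pot; the job needs the smaller.

How it is judged (in metres and radians):
At the end, for the whole second after the job is handed in: The cap is locked in the pot's collar: centred within 6 mm, upright within 0.1 rad, its bar within 0.7 rad of the pot's x axis (across the pipe stubs), and standing in its lock notches, with cap_mid 18 to 22 mm above pot_mouth (not still in the slots at 24 mm, nor held down part-way round at 16 mm) (z of cap_mid in the frame of pot_mouth between 0.018 and 0.022 m and horizontal distance between cap_mid and pot_mouth below 0.006 m and angle between cap_mid's own z axis and vertical below 0.1 rad and angle between the x axis of cap_mid and the x axis of pot_mouth, either way round below 0.7 rad); the robot touches nothing.
It fails at once if the white bottle is moved more than 30 mm (distance of detergent_mid from where it was at the start of the episode above 0.03 m).
It fails at once if the jar is moved more than 30 mm (distance of jar_mid from where it was at the start of the episode above 0.03 m).
It fails at once if the spirit level is moved more than 30 mm (distance of level_mid from where it was at the start of the episode above 0.03 m).
It also fails if it takes over 58 s, if anything falls off the work surface, if the arm or the gripper's body presses on something with over 40 N, if the wrist force passes 120 N, or if a joint passes its speed limit or range.

## Working session

There is one attempt and no reset: what is moved stays moved. The work goes in short steps, Python scripts to look and compute and a tool call to move; the robot and the scene stay as the last step left them, time stands still between calls to the robot, and variables do not carry over. Pictures are saved under pics/ and viewed, at most 10 in all, crops included, and the job is handed in when it is done.

Besides the shell and the picture viewer there is one more tool, called after "Request:" as a command line: name --pt "numbers of a row" for each row, then --argument value for the rest. apply_moves: Moves the arm, as the interface text tells. Its arguments: {"type":"object","properties":{"rows":{"type":"array"},"fingers":{"type":"number"},"grip_force":{"type":"number"}},"required":["rows"]}

```bash
mkdir -p pics; cat > h.py <<'E'
import numpy as np, cv2
from bench import sense, eyes, job, models
def cloud(name):
    p,d=eyes.snapshot(name); c=eyes.get_calibration(name)
    K=np.array(c["intrinsics"]);R=np.array(c["R"]);t=np.array(c["t"])
    v,u=np.mgrid[:400,:640]
    X=np.stack([(u-K[0,2])/K[0,0]*d,(v-K[1,2])/K[1,1]*d,d],-1)
    return p,d,(X-t)@R   # R^T (X-t)
def save(p,n,box=None,s=1):
    if box: p=p[box[1]:box[3],box[0]:box[2]]
    p=cv2.resize(p,None,fx=s,fy=s,interpolation=cv2.INTER_CUBIC)
    cv2.imwrite('pics/'+n,p[:,:,::-1])
E
python3 - <<'E'
from h import *
for n in ("top","side"):
    p,d,W=cloud(n); save(p,n+'1.png',s=1.25); np.savez(n,p=p,d=d,W=W)
    for k in ("cap_mid","pot_mouth","detergent_mid","jar_mid","level_mid"):
        print(n,k,[(np.round(o["xyz"]).tolist(),round(o["confidence"],2)) for o in models.place_of(k,n)])
print(sense())
E
```

```text
top cap_mid [([584.0, 385.0, 26.0], 0.98), ([397.0, 145.0, 21.0], 0.93), ([555.0, 192.0, 30.0], 0.66)]
top pot_mouth [([533.0, -195.0, 121.0], 0.81), ([526.0, -516.0, 168.0], 0.58)]
top detergent_mid [([742.0, 26.0, 87.0], 0.85)]
top jar_mid [([727.0, 209.0, 43.0], 0.7), ([744.0, -228.0, 12.0], 0.46), ([538.0, -198.0, -2.0], 0.42)]
top level_mid [([743.0, -229.0, 12.0], 0.69)]
side cap_mid [([556.0, 191.0, 30.0], 0.79), ([588.0, 376.0, 21.0], 0.65), ([390.0, 140.0, 23.0], 0.62)]
side pot_mouth [([529.0, -518.0, 169.0], 0.56)]
side detergent_mid [([744.0, 26.0, 84.0], 0.66)]
side jar_mid [([725.0, 212.0, 44.0], 0.8)]
side level_mid [([741.0, -231.0, 8.0], 0.72)]
{'time': 0.6, 'joint_pos': array([ 6.58663623e+01,  7.46957085e+00,  8.52678006e+01, -1.14156934e-06,
        8.72606080e+01, -4.89308037e+00]), 'qd': array([ 0.06299228, -0.02586926, -0.03219636, -0.00411065, -0.02571805,
        0.00256114]), 'joint_efforts': array([-7.90497234e-04, -5.68960834e+01, -5.00601053e+01,  3.65503604e-05,
        1.63587247e-03, -9.84498968e-06]), 'tool_pos': array([197.70460332, 566.50323763, 231.30886172]), 'tcp_rot': array([1.79997987e+02, 1.73484411e-04, 1.60759443e+02]), 'ft_force': array([-0.3457505 , -0.20629843,  0.7861804 ]), 'wrist_torque': array([ 0.00703472, -0.02331713, -0.04927926]), 'grip_force': 0.0, 'finger_gap': 85.09106940823142}
```

View pics/top1.png

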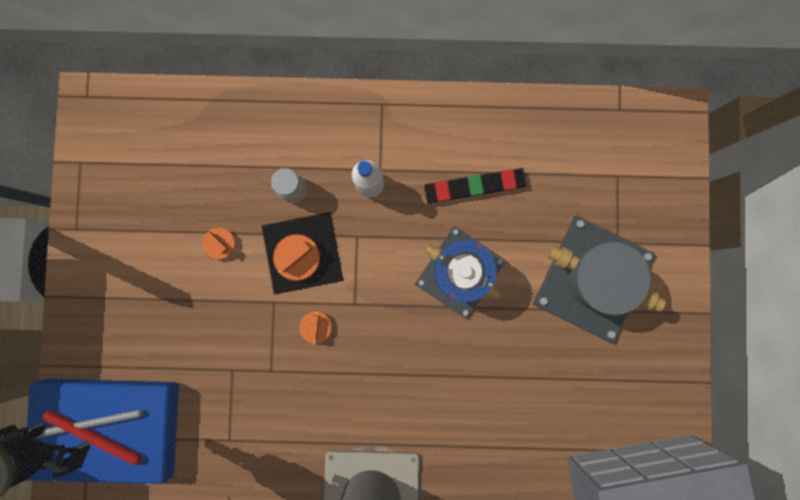

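View pics/side1.png

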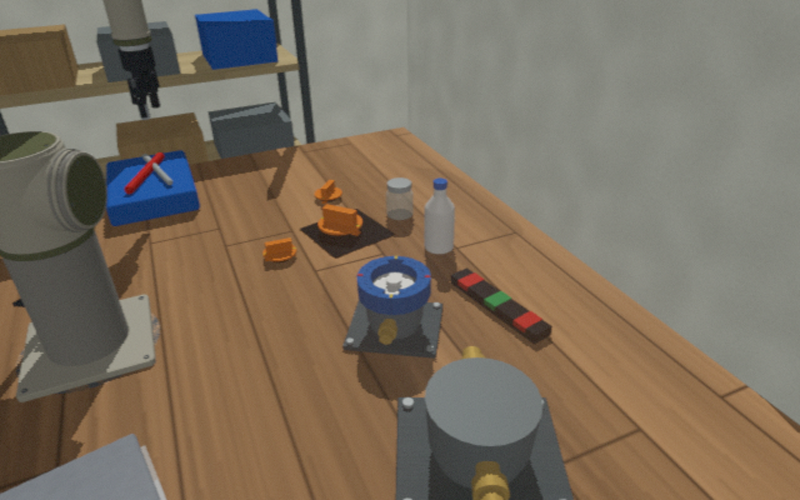

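The top view shows the cap on the black mat at about (297,257), with the small blue-collared pot at (465,270). The large grey pot and the two smaller caps are decoys. Next I'll measure the cap and pot accurately.

```bash
cat > m.py <<'E'
from h import *
def wrap(a): return (np.degrees(a)+90)%180-90
for n in ("top","side"):
    f=np.load(n+'.npz');p,W,d=f['p'],f['W'],f['d']
    hsv=cv2.cvtColor(p,cv2.COLOR_RGB2HSV).astype(int)
    H,S,V=hsv[...,0],hsv[...,1],hsv[...,2]
    ok=d>0
    near=lambda c,r: ok&(np.hypot(W[...,0]-c[0],W[...,1]-c[1])<r)
    org=(H<14)&(S>150)
    m=near((555,192),75)&org
    b=m&(W[...,2]>50); q=W[b]
    print(n,'bar n',b.sum(),'zmed',np.median(q[:,2]))
    r=cv2.minAreaRect(q[:,:2].astype(np.float32)); print(' rect',r)
    g=q[:,:2]-q[:,:2].mean(0); w,e=np.linalg.eigh(g.T@g); print(' bar angle',wrap(np.arctan2(e[1,1],e[0,1])))
    k=m&(W[...,2]<36)&(W[...,2]>15)
    if k.sum()>5: print(' disc circle',cv2.minEnclosingCircle(W[k][:,:2].astype(np.float32)),np.median(W[k][:,2]))
    c=near((533,-195),90)&(H>100)&(H<130)&(S>120)&(W[...,2]>110)
    print(' collar',cv2.minEnclosingCircle(W[c][:,:2].astype(np.float32)),np.median(W[c][:,2]),c.sum())
    C=np.array(cv2.minEnclosingCircle(W[c][:,:2].astype(np.float32))[0])
    P=near(C,72)&(W[...,2]>105)
    for nm,mm in(('yellow',(H>18)&(H<38)&(S>110)),('red',((H<8)|(H>170))&(S>110))):
        x=P&mm
        for a in W[x]: print('  ',nm,np.round(a,0),'ang',round(np.degrees(np.arctan2(a[1]-C[1],a[0]-C[0])),0))
    s=near(C,115)&(H>10)&(H<30)&(S>120)&(W[...,2]>60)&(W[...,2]<100)&(np.hypot(W[...,0]-C[0],W[...,1]-C[1])>64)
    a=np.degrees(np.arctan2(W[s][:,1]-C[1],W[s][:,0]-C[0])); print(' stubs',s.sum(),np.round(np.histogram(a,12,(-180,180))[0]), 'angs', [np.round(np.median(a[(a>=l)&(a<l+90)]),1) for l in(-180,-90,0,90)if((a>=l)&(a<l+90)).any()])
f=np.load('top.npz');save(f['p'],'pot1.png',(325,170,415,260),6)
E
python3 m.py
```

```text
top bar n 268 zmed 63.49577691044505
 rect ((559.693603515625, 192.52926635742188), (24.94466781616211, 83.52652740478516), 41.47036361694336)
 bar angle -49.02924598663955
 disc circle ((559.6210327148438, 192.6974334716797), 53.935970306396484) 27.684751229338865
 collar ((533.3877563476562, -196.1826934814453), 66.9156265258789) 119.44233291174274 929
   yellow [ 561. -144.  122.] ang 62.0
   yellow [ 507. -251.  117.] ang -116.0
   red [ 590. -225.  120.] ang -27.0
   red [ 590. -228.  118.] ang -29.0
   red [ 587. -225.  121.] ang -28.0
   red [ 483. -170.  121.] ang 152.0
   red [ 480. -167.  120.] ang 151.0
   red [ 480. -170.  118.] ang 154.0
   red [ 478. -167.  122.] ang 152.0
 stubs 121 [ 0 29 12  0  0  0  0 55 25  0  0  0] angs [np.float64(-123.1), np.float64(57.4)]
side bar n 118 zmed 58.10551050089977
 rect ((557.4710693359375, 187.90280151367188), (27.35622215270996, 85.87672424316406), 41.75244140625)
 bar angle -43.246322289003956
 disc circle ((558.5596923828125, 187.77975463867188), 53.56269836425781) 28.432622481871554
 collar ((532.5067138671875, -198.77947998046875), 66.92479705810547) 120.0951317571687 798
   yellow [ 561. -142.  121.] ang 64.0
   yellow [ 563. -142.  121.] ang 62.0
   yellow [ 559. -145.  121.] ang 64.0
   yellow [ 503. -251.  123.] ang -119.0
   yellow [ 506. -251.  122.] ang -117.0
   yellow [ 503. -252.  121.] ang -119.0
   red [ 478. -167.  122.] ang 149.0
   red [ 480. -168.  122.] ang 150.0
   red [ 586. -222.  121.] ang -24.0
   red [ 589. -222.  120.] ang -22.0
   red [ 585. -225.  121.] ang -27.0
   red [ 586. -228.  122.] ang -28.0
   red [ 589. -226.  120.] ang -26.0
 stubs 132 [ 0 82 50  0  0  0  0  0  0  0  0  0] angs [np.float64(-121.8)]
```

View pics/pot1.png

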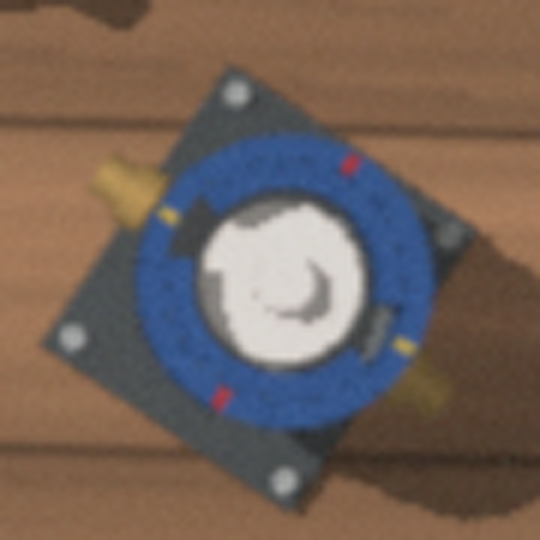

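The pot crop shows the yellow slot marks near (168,215) and (405,346), and the red notch marks near (350,163) and (222,398). In world coordinates the slots lie at about 62°. The cap is at (559,191) with its bar at -48.5°, so the tool yaw is 131.5°. The pot is at (533,-197.5). I'll start moving now.

Request:
apply_moves --pt "-46.5 -23.6 0 0 0 0" --pt "-46.5 -23.6 0 0 0 0" --pt "-46.5 -23.6 0 0 0 0" --pt "-46.5 -23.6 0 0 0 0" --pt "-46.5 -23.6 0 0 0 0" --fingers 85

```text
time: 1.23
tool_pos: [379.3, 377.2, 231.5]
tcp_rot: [180.0, 0.0, 160.8]
ft_force: [1.2, 1.1, -0.1]
finger_gap: 85.0
grip_force: 0.0
```

Request:
apply_moves --pt "-46.5 -23.6 0 0 0 0" --pt "-46.5 -23.6 0 0 0 0" --pt "-46.5 -23.6 0 0 0 0" --pt "-46.5 -23.6 0 0 0 0" --pt "-46.5 -23.6 0 0 0 0"

```text
time: 1.85
tool_pos: [560.1, 189.1, 231.5]
tcp_rot: [180.0, 0.0, 160.8]
ft_force: [0.8, 1.6, -0.1]
finger_gap: 84.9
grip_force: 0.0
```

Request:
apply_moves --pt "0 0 26 0 0 0.102" --pt "0 0 26 0 0 0.102" --pt "0 0 26 0 0 0.102" --pt "0 0 26 0 0 0.102" --pt "0 0 26 0 0 0.102"

```text
time: 2.48
tool_pos: [559.0, 190.4, 100.6]
tcp_rot: [180.0, 0.0, 131.3]
ft_force: [0.6, 0.4, 0.1]
finger_gap: 84.8
grip_force: 0.0
```

Request:
apply_moves --pt "0 0 20 0 0 0" --pt "0 0 20 0 0 0" --pt "0 0 15 0 0 0" --pt "0 0 10 0 0 0" --pt "0 0 1 0 0 0"

```text
time: 3.1
tool_pos: [558.6, 190.4, 34.6]
tcp_rot: [-179.9, -0.0, 131.6]
ft_force: [-0.0, 0.1, 0.1]
finger_gap: 85.0
grip_force: 0.0
```

Request:
apply_moves --pt "0 0 0 0 0 0" --pt "0 0 0 0 0 0" --pt "0 0 0 0 0 0" --pt "0 0 0 0 0 0" --pt "0 0 0 0 0 0" --fingers 15 --grip_force 80

```text
time: 3.72
tool_pos: [559.5, 190.6, 36.0]
tcp_rot: [179.9, 0.0, 131.5]
ft_force: [-0.2, 1.1, 3.7]
finger_gap: 22.8
grip_force: 79.3
```

Request:
apply_moves --pt "0 0 0 0 0 0" --pt "0 0 0 0 0 0" --pt "0 0 0 0 0 0" --pt "0 0 0 0 0 0" --pt "0 0 0 0 0 0"

```text
time: 4.35
tool_pos: [559.5, 190.6, 36.0]
tcp_rot: [179.9, 0.0, 131.5]
ft_force: [-1.0, 0.0, 5.4]
finger_gap: 22.5
grip_force: 79.4
```

Request:
apply_moves --pt "0 0 -15 0 0 0" --pt "0 0 -35 0 0 0" --pt "0 0 -40 0 0 0" --pt "0 0 -40 0 0 0" --pt "0 0 -25 0 0 0"

```text
time: 4.97
tool_pos: [559.3, 190.5, 193.1]
tcp_rot: [179.9, 0.1, 131.5]
ft_force: [-0.0, 0.2, -2.8]
finger_gap: 23.0
grip_force: 78.9
```

Request:
apply_moves --pt "-27.3 -27.7 0 0 0 0" --pt "-27.3 -27.7 0 0 0 0" --pt "-27.3 -27.7 0 0 0 0" --pt "-27.3 -27.7 0 0 0 0" --pt "-27.3 -27.7 0 0 0 0"

```text
time: 5.6
tool_pos: [545.1, -4.8, 190.4]
tcp_rot: [-180.0, -0.0, 131.5]
ft_force: [1.2, -0.4, -3.0]
finger_gap: 23.1
grip_force: 79.2
```

Request:
apply_moves --pt "-27.3 -27.7 0 0 0 0" --pt "-27.3 -27.7 0 0 0 0" --pt "-27.3 -27.7 0 0 0 0" --pt "-27.3 -27.7 0 0 0 0" --pt "-27.3 -27.7 0 0 0 0"

```text
time: 6.22
tool_pos: [531.9, -198.6, 190.4]
tcp_rot: [-180.0, -0.0, 131.5]
ft_force: [0.2, -0.0, -2.3]
finger_gap: 22.9
grip_force: 79.2
```

Request:
apply_moves --pt "0 0 0 0 0 0.1213" --pt "0 0 0 0 0 0.1213" --pt "0 0 0 0 0 0.1213" --pt "0 0 0 0 0 0.1213" --pt "0 0 0 0 0 0.1213"

```text
time: 6.85
tool_pos: [532.1, -197.4, 190.3]
tcp_rot: [-179.9, -0.0, 96.6]
ft_force: [0.2, 0.4, -2.4]
finger_gap: 22.7
grip_force: 79.3
```

Request:
apply_moves --pt "0 0 0 0 0 0.1213" --pt "0 0 0 0 0 0.1213" --pt "0 0 0 0 0 0.1213" --pt "0 0 0 0 0 0.1213" --pt "0 0 0 0 0 0.1213"

```text
time: 7.48
tool_pos: [532.1, -197.3, 190.2]
tcp_rot: [-179.9, 0.0, 61.8]
ft_force: [0.2, 0.1, -3.0]
finger_gap: 22.8
grip_force: 79.3
```

```bash
python3 - <<'E'
from h import *
for n in("top","side"):
    p,d,W=cloud(n); np.savez(n+'2',p=p,d=d,W=W)
    hsv=cv2.cvtColor(p,cv2.COLOR_RGB2HSV).astype(int);H,S,V=hsv[...,0],hsv[...,1],hsv[...,2]
    m=(d>0)&(np.hypot(W[...,0]-533,W[...,1]+197)<80)&(H<14)&(S>140)&(W[...,2]>150)
    z=W[m][:,2]; k=m&(W[...,2]<195)
    print(n,m.sum(),k.sum(),np.percentile(z,[2,50,98]))
    if k.sum()>5: print(cv2.minEnclosingCircle(W[k][:,:2].astype(np.float32)),np.median(W[k][:,2]))
    C=W[k][:,:2].mean(0)
    y=(d>0)&(np.hypot(W[...,0]-533,W[...,1]+197)<80)&(H>18)&(H<38)&(S>110)&(W[...,2]>150)
    print(np.round(W[y]))
    print([(np.round(o["xyz"]),round(o["confidence"],2)) for o in models.place_of("cap_mid",n)])
s=sense();print(s['tool_pos'],s['tcp_rot'],s['ft_force'],s['wrist_torque'])
save(np.load('side2.npz')['p'],'s2.png',(240,80,400,300),2.7)
E
```

```text
top 47 45 [177.56141511 182.15176702 537.61647793]
((522.8035278320312, -183.64990234375), 50.766685485839844) 182.14913710463094
[[ 558. -150.  185.]
 [ 555. -150.  183.]
 [ 536. -124.  538.]]
[(array([586., 381.,  23.]), 0.72), (array([396., 145.,  20.]), 0.62)]
side 631 429 [163.83049849 183.10499252 219.79082045]
((530.1058959960938, -198.89013671875), 54.543296813964844) 182.26059698352068
[[ 510. -235.  183.]
 [ 506. -239.  184.]
 [ 507. -241.  185.]
 [ 504. -242.  184.]
 [ 507. -242.  182.]]
[(array([ 531., -196.,  189.]), 0.95), (array([393., 144.,  21.]), 0.73), (array([588., 378.,  25.]), 0.6)]
[ 532.35275165 -197.45167261  190.25168407] [-1.79964839e+02  1.90239643e-03  6.21992503e+01] [-0.01372991 -0.59896848 -3.47183593] [ 0.01001503 -0.03780007  0.01633418]
```

View pics/s2.png

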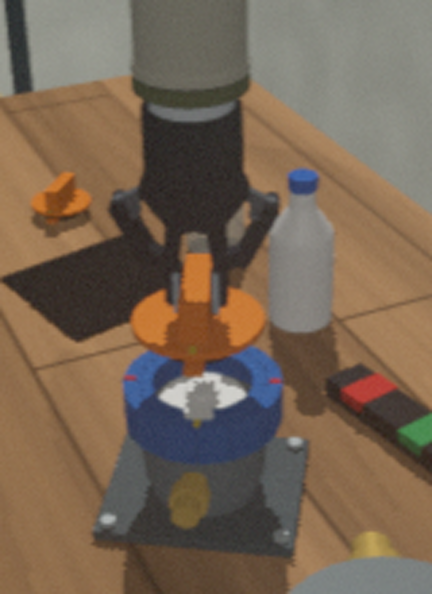

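The cap is held upright above the pot. Its ticks lie at about 61°, in line with the slots, and its foot is about 32 mm below the TCP. I'll shift 2 mm in +x and go down, feeling for contact.

Request:
apply_moves --pt "0.9 1.8 10 0 0 0" --pt "0 0 10 0 0 0" --pt "0 0 8 0 0 0" --pt "0 0 4 0 0 0" --pt "0 0 0 0 0 0"

```text
time: 8.3
tool_pos: [534.4, -197.5, 157.8]
tcp_rot: [-179.9, 0.0, 62.0]
ft_force: [0.5, -0.1, -3.4]
finger_gap: 22.9
grip_force: 79.3
```

Request:
apply_moves --pt "0 0 2 0 0 0" --pt "0 0 2 0 0 0" --pt "0 0 2 0 0 0" --pt "0 0 2 0 0 0" --pt "0 0 0 0 0 0"

```text
time: 8.93
tool_pos: [534.5, -197.5, 150.0]
tcp_rot: [-180.0, 0.0, 62.0]
ft_force: [0.4, 0.1, -3.2]
finger_gap: 23.0
grip_force: 79.3
```

Request:
apply_moves --pt "0 0 1 0 0 0" --pt "0 0 1 0 0 0" --pt "0 0 1 0 0 0" --pt "0 0 1 0 0 0" --pt "0 0 0 0 0 0"

```text
time: 9.55
tool_pos: [534.6, -197.6, 146.1]
tcp_rot: [-180.0, 0.0, 62.0]
ft_force: [1.1, -1.1, -2.8]
finger_gap: 22.9
grip_force: 79.3
```

Request:
apply_moves --pt "0 0 1 0 0 0" --pt "0 0 1 0 0 0" --pt "0 0 1 0 0 0" --pt "0 0 0 0 0 0" --pt "0 0 0 0 0 0"

```text
time: 10.18
tool_pos: [534.7, -197.7, 143.5]
tcp_rot: [180.0, -0.0, 62.0]
ft_force: [-1.7, 0.6, 1.9]
finger_gap: 22.5
grip_force: 79.7
```

Force and depth show the lugs are in the slots and the cap is on the spring. I'll press down to about 15.5 mm.

Request:
apply_moves --pt "0 0 2 0 0 0" --pt "0 0 2 0 0 0" --pt "0 0 2 0 0 0" --pt "0 0 1 0 0 0" --pt "0 0 0 0 0 0"

```text
time: 10.8
tool_pos: [534.8, -197.7, 136.5]
tcp_rot: [180.0, -0.0, 62.0]
ft_force: [-2.6, 1.2, 4.9]
finger_gap: 22.5
grip_force: 80.2
```

Request:
apply_moves --pt "0 0 0.5 0 0 0" --pt "0 0 0.5 0 0 0" --pt "0 0 0.5 0 0 0" --pt "0 0 0.5 0 0 0" --pt "0 0 0 0 0 0"

```text
time: 11.42
tool_pos: [534.8, -197.7, 135.0]
tcp_rot: [180.0, 0.0, 62.0]
ft_force: [-3.3, 2.2, 8.7]
finger_gap: 22.8
grip_force: 80.9
```

The disc touches the collar at TCP z of about 135. I'll back off 1 mm and turn clockwise.

Request:
apply_moves --pt "0 0 -1 0 0 0" --pt "0 0 0 0 0 0.1" --pt "0 0 0 0 0 0.1" --pt "0 0 0 0 0 0.1" --pt "0 0 0 0 0 0"

```text
time: 12.05
tool_pos: [535.2, -198.1, 135.8]
tcp_rot: [179.9, -0.0, 44.8]
ft_force: [-0.1, 0.1, 4.6]
finger_gap: 22.7
grip_force: 80.4
```

```bash
python3 -c "
from h import *
s=sense();print(s['tool_pos'],s['tcp_rot'],s['ft_force'],s['wrist_torque'])"
```

```text
[ 535.18185566 -198.09998395  135.78722447] [ 1.79908593e+02 -1.61288779e-02  4.47553071e+01] [-0.14758021  0.05227851  4.57694671] [-0.04495773  0.21969553 -0.02119175]
```

Turning freely. I have 1.27 rad left to turn.

Request:
apply_moves --pt "0 0 0 0 0 0.13" --pt "0 0 0 0 0 0.13" --pt "0 0 0 0 0 0.13" --pt "0 0 0 0 0 0.13" --pt "0 0 0 0 0 0.13"

```text
time: 12.68
tool_pos: [535.1, -198.1, 135.8]
tcp_rot: [179.9, -0.1, 7.4]
ft_force: [-1.5, -1.1, 4.5]
finger_gap: 22.8
grip_force: 80.4
```

Request:
apply_moves --pt "0 0 0 0 0 0.13" --pt "0 0 0 0 0 0.13" --pt "0 0 0 0 0 0.13" --pt "0 0 0 0 0 0.13" --pt "0 0 0 0 0 0.1"

```text
time: 13.3
tool_pos: [535.1, -198.0, 135.7]
tcp_rot: [180.0, -0.1, -28.1]
ft_force: [0.0, -1.8, 5.0]
finger_gap: 22.7
grip_force: 80.4
```

```bash
python3 -c "
from h import *
s=sense();print(s['tool_pos'],s['tcp_rot'],s['ft_force'],s['wrist_torque'],s['joint_pos'])"
```

```text
[ 535.12847399 -198.01041355  135.73619406] [ 1.79989438e+02 -8.12821917e-02 -2.81291437e+01] [ 0.00662139 -1.76662707  4.97936302] [0.06985406 0.23972391 0.04662308] [-2.54446597e+01  6.58434477e+00  9.63851796e+01 -1.47382799e-02
  7.69497777e+01  9.26878094e+01]
```

Request:
apply_moves --pt "0 0 -1 0 0 0" --pt "0 0 -1 0 0 0" --pt "0 0 -1 0 0 0" --pt "0 0 -1 0 0 0" --pt "0 0 0 0 0 0"

```text
time: 13.92
tool_pos: [535.0, -197.9, 139.5]
tcp_rot: [180.0, -0.1, -27.9]
ft_force: [2.0, -2.8, 3.8]
finger_gap: 22.9
grip_force: 80.1
```

Request:
apply_moves --pt "0 0 -0.5 0 0 0" --pt "0 0 -0.5 0 0 0" --pt "0 0 -0.5 0 0 0" --pt "0 0 0 0 0 0" --pt "0 0 0 0 0 0"

```text
time: 14.55
tool_pos: [534.7, -197.6, 140.8]
tcp_rot: [-180.0, 0.0, -27.9]
ft_force: [3.1, -3.0, 2.2]
finger_gap: 22.8
grip_force: 80.1
```

It rose past 14 mm with no resistance, so it is in the notches. I'll let go and move up.

Request:
apply_moves --pt "0 0 0 0 0 0" --pt "0 0 0 0 0 0" --pt "0 0 0 0 0 0" --pt "0 0 0 0 0 0" --pt "0 0 0 0 0 0" --fingers 60

```text
time: 15.18
tool_pos: [534.6, -197.6, 140.7]
tcp_rot: [180.0, 0.0, -27.9]
ft_force: [0.2, -0.2, 1.4]
finger_gap: 60.2
grip_force: 0.0
```

Request:
apply_moves --pt "0 0 -10 0 0 0" --pt "0 0 -25 0 0 0" --pt "0 0 -40 0 0 0" --pt "0 0 -40 0 0 0" --pt "0 0 -20 0 0 0"

```text
time: 15.8
tool_pos: [535.6, -198.1, 279.4]
tcp_rot: [-180.0, -0.3, -27.9]
ft_force: [0.2, -0.4, 0.4]
finger_gap: 60.1
grip_force: 0.0
```

Request:
apply_moves --pt "-50 25 -10 0 0 0" --pt "-50 25 -10 0 0 0" --pt "-50 25 -10 0 0 0" --pt "-30 25 0 0 0 0" --pt "0 0 0 0 0 0"

```text
time: 16.42
tool_pos: [327.3, -202.1, 306.0]
tcp_rot: [180.0, -0.1, -28.1]
ft_force: [0.5, -0.1, 0.5]
finger_gap: 60.0
grip_force: 0.0
```

```bash
python3 - <<'E'
from h import *
for n in("top","side"):
    p,d,W=cloud(n); save(p,n+'3.png',s=1.25)
    hsv=cv2.cvtColor(p,cv2.COLOR_RGB2HSV).astype(int);H,S,V=hsv[...,0],hsv[...,1],hsv[...,2]
    m=(d>0)&(np.hypot(W[...,0]-533,W[...,1]+197)<80)&(H<14)&(S>140)&(W[...,2]>122)&(W[...,2]<200)
    k=m&(W[...,2]<145); b=m&(W[...,2]>158)
    print(n,'disc',cv2.minEnclosingCircle(W[k][:,:2].astype(np.float32)),np.median(W[k][:,2]),'bar',np.median(W[b][:,2]),b.sum(),cv2.minAreaRect(W[b][:,:2].astype(np.float32)))
    c=(d>0)&(np.hypot(W[...,0]-533,W[...,1]+197)<75)&(H>100)&(H<130)&(S>120)&(W[...,2]>112)
    print(' collar',cv2.minEnclosingCircle(W[c][:,:2].astype(np.float32)),np.median(W[c&(W[...,2]>117)][:,2]))
    print([(np.round(o["xyz"]),round(o["confidence"],2)) for o in models.place_of("cap_mid",n)])
E
```

```text
top disc ((532.625, -196.82192993164062), 54.47801971435547) 133.76381023320062 bar 169.62798579782174 310 ((534.9281005859375, -196.02992248535156), (24.47625160217285, 83.45616149902344), 62.69116973876953)
 collar ((534.278564453125, -195.97454833984375), 66.74031829833984) 119.93762519467572
[(array([ 532., -198.,  136.]), 0.9), (array([397., 145.,  15.]), 0.87), (array([585., 385.,  25.]), 0.6), (array([728., 207.,  42.]), 0.48)]
side disc ((532.3341064453125, -200.64541625976562), 53.25076675415039) 134.37837727134664 bar 164.3876393177039 185 ((532.3468017578125, -203.4240264892578), (24.404743194580078, 83.67153930664062), 67.1877212524414)
 collar ((531.77783203125, -200.3317108154297), 65.72206115722656) 120.22661617287378
[(array([393., 144.,  23.]), 0.84), (array([ 536., -195.,  138.]), 0.72), (array([590., 378.,  24.]), 0.5)]
```

View pics/side3.png

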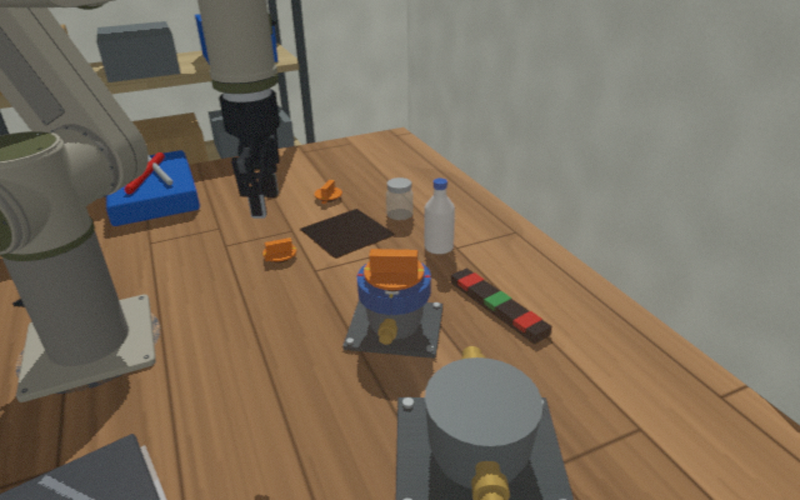

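The cap sits level in the collar at about (395,270). Its disc top is 14 mm above the rim, so cap_mid is 20 mm up: locked, centred, and the other objects are where they were.

```bash
python3 -c "
from bench import job
print(job.hand_in())"
```

```text
the job is handed in; nothing more can be done
None
```

The orange cap is locked in the blue-collared pot: it measured about 20 mm above the rim (the locked height), centred to within about 2 mm. The gripper let go and moved clear, the bottle, jar and level were not touched, and the job is handed in; no verdict was shown.

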